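Shut one laundry chest drawer to free the other

ROBOT

A 6-joint arm with a two-finger parallel gripper is mounted at the origin on the work surface. World frame = base frame: x ahead of the robot, y to its left, z up, the work surface at z = 0. Lengths are in m, angles in rad, forces in N, time in s.
With the tool pointing down it reaches from about 0.35 to 0.775 m from the base axis. Payload 7.3 kg.
Tool frame: the origin (TCP) lies on the centre line of the jaws, within the pads' length; the fingertips stand 11 mm ahead of it and the grasp point (between the pads) lies 8 mm behind it; z points along the fingers, y is the line along which they close (so a half turn about z gives the same grasp; the last joint's range is limited). The gripper opens to 92 mm and grips with 3 to 60 N. Pads are 19 mm wide; open, the fingers measure 130 mm over their backs; the gripper's body (75 mm by 190 mm) begins 47 mm behind the grasp point.
Start: joints at [-1.463, 0.342, 1.524, -0, 1.275, -0.146], TCP at [0.132, -0.508, 0.238] pointing down, gripper open.
Joint ranges: [-2.53, 2.53], [-0.77, 2.02], [0.04, 2.7], [-1, 4.14], [0.28, 2.66], [-3.11, 3.11]. Speed limits (rad/s): [2.57, 2.57, 3.14, 3.14, 3.14, 3.14].

INTERFACE

Orientations are given as a rotation vector (axis times angle).
In Python, from station import r gives the robot as it stands.
- The arm moves only by the shell command python3 shift.py [OPENING] [FORCE], which reads ROWS from standard input. ROWS is a JSON object whose key "segments" holds a list of rows, 1 to 12 of them, each of 6 numbers: dx, dy, dz in parts of the range, where 1.0 means 0.6 m, then a rotation vector rx, ry, rz in parts of the range, where 1.0 means pi rad; each row is the pose to reach, as a shift and turn from the pose commanded when the command began, along the tool's axes at that moment; what a row does not reach only later rows make up. A row lasts 1/8 s, in which the tool goes at most 0.0625 m and 0.188 rad, less where a joint would pass 70% of its speed; a pose out of reach is approached as far as the arm can. OPENING is the opening from 0.0 (shut) to 1.0 (fully open), set as the command begins (- or left out keeps the last). The fingers move at their own pace and stop on an object; FORCE is the grip in N (left out, the last holds). Time passes only in rows, so rows that do not move let the fingers close. It prints the time, the measured TCP pose, the force, the opening and the grip force at its end. Input that does not fit is refused with a message, and nothing moves.
- r.get_obs(): the state, without advancing time (a new reading comes with each control period).
- r.snapshot(name): name is "scene" or "top" or "wrist"; returns a dict with "image" (384x512x3 uint8, red, green, blue), "depth" (384x512 float32, m along the optical axis (not along the pixel's ray), 0 where there is no reading), "fx", "fy", "cx", "cy" (pixels), "R" (3x3) and "t" (3): a world point X has camera coordinates R X + t. Camera axes: x right, y down, z forward; pixel columns grow to the right and rows downward; lengths in m; the calibration is good to about 2 mm. A picture is of the moment at which its call begins.
- r.hand_in(): hands the job in; it is judged then, once.
The state is a dict: "t": time; "qpos": joint angles; "dq": joint speeds; "joint_efforts": joint torques, N m; "ee_pos": TCP position; "eef_rot": TCP orientation; "ft_force": force on the tool from outside, world axes, zero at the start; "wrist_torque": the same for the moment, N m; "gripper_width": opening from 0.0 (shut) to 1.0 (fully open); "gripper_force": force on a finger pad.
Only numpy, scipy, OpenCV 4.12 (cv2) and the standard library are available. Lean on these libraries where they do the work, as an engineer would, in place of code of your own. Each camera call takes 0.05 s, during which the arm holds its last target. There are 200 camera calls.

TASK

The laundry chest's interlock lets only one drawer out at a time. Push the drawer that stands open fully home, past its catch and hard up against its stop, then pull the other drawer all the way out to its stop and let go. Leave the carton, bottle, brush and mug on the bench where they stand.

Things in the scene. Friction and masses are not known exactly. Their poses are not given: they have to be found in the camera images.
- lip_a (a point): Middle of the top front edge of the white metal bay that holds drawer_a, 265 mm above the bench; x points from the front to the back of the chest (drawers slide out along -x), y along the front, z up. The bay is 180 mm wide, 260 deep, fixed; its 12 mm top board juts 15 mm out over the drawer front as a lip; a fixed slotted panel, 43 mm high, fills the space between lip and drawer.
- lip_b (a point): The same point of the like bay that holds drawer_b, standing beside the other bay (centres 181 mm apart, same heading, left or right by chance). Both stand on one fixed white base 110 mm high, same outline, with a dark foot.
- drawer_a (a joint): How far the drawer that stands open at the start is out, m: 0 home, 0.11 outer stop; starts at 0.07 to 0.11. Runs freely (about 1 N), but a spring roller catch resists with 10 to 15 N from 0.014 to 0.004 and rolls the drawer back out if let go; from 0.006 to 0.002 it may hang, not home. Push on past the first resistance to the hard stop at 0. Over about 0.003 out, it locks drawer_b.
- drawer_a_handle (a point): Middle of drawer_a's handle: level round steel bar, 12 mm thick, 110 mm long along y, on two posts 50 mm either side; bar axis 60 mm before the drawer front, 195 mm above the bench. Axes as lip_a's. Home, it is 70 mm below the chest top and 45 mm before the lip's edge, so a gripper pointing down may strike the lip: tilt it 30 to 40 degrees, fingers down and into the chest.
- drawer_b (a joint): How far the other drawer, shut at the start, is out, m: 0 home, 0.11 at its outer stop. Locked while drawer_a is not home; when free it takes a pull of up to about 10 N to leave its catch (first 4 mm), then about 1 N, and stays where it is left. Drawer fronts are 160 mm wide, 118 to 208 mm above the bench.
- drawer_b_handle (a point): Middle of drawer_b's handle; handle and drawer are the same as drawer_a's.
- carton: Bystander: upright carton 70 x 120 x 150 mm with a brown band; origin at the centre of its underside.
- bottle: Bystander: white bottle, 76 mm across, 190 mm high; origin at the centre of its underside.
- brush: Bystander: wooden scrubbing brush 150 x 50 x 42 mm lying bristles down; origin at the centre of its underside, long axis x.
- cup: Bystander: white mug 84 mm across, 90 mm high, handle at +y; origin at the centre of its underside.

How it is judged:
By the outcome, as a careful person would: the job done as asked, in the order asked, and still so for the second after the job is handed in, with the robot touching nothing.
It also fails if it takes over 48 s, if anything falls off the work surface, if the arm or the gripper's body presses on something with over 40 N, if the wrist force passes 120 N, or if a joint passes its speed limit or range.

## Working session

There is one attempt and no reset: what is moved stays moved. The work goes in short steps, Python scripts to look and compute and a shell command to move; the robot and the scene stay as the last step left them, time stands still between calls to the robot, and variables do not carry over. Pictures are saved under pics/ and viewed, at most 10 in all, crops included, and the job is handed in when it is done.

```bash
ls; mkdir -p pics; python3 - <<'E'
from station import r
import cv2,numpy as np,pickle
o=r.get_obs();print({k:np.round(v,3) for k,v in o.items()})
for n in("scene","top"):
    s=r.snapshot(n);pickle.dump(s,open(f"pics/{n}0.pkl","wb"));cv2.imwrite(f"pics/{n}0.png",cv2.cvtColor(s["image"],cv2.COLOR_RGB2BGR))
    print(n,s["fx"],s["cx"],s["cy"],(-s["R"].T@s["t"]).round(3),s["R"].round(3).tolist())
a=cv2.imread("pics/scene0.png");b=cv2.imread("pics/top0.png")
E
```

```text
pics
shift.py
station.py
{'t': np.float64(0.0), 'qpos': array([-1.463,  0.343,  1.525, -0.   ,  1.275, -0.146]), 'dq': array([-0.   ,  0.002,  0.   , -0.001,  0.001, -0.002]), 'joint_efforts': array([ 3.0000e-03, -4.3124e+01, -2.4422e+01,  7.2000e-02,  5.6000e-02,
       -0.0000e+00]), 'ee_pos': array([ 0.132, -0.508,  0.237]), 'eef_rot': array([-3.115, -0.397, -0.   ]), 'ft_force': array([ 0.138, -0.135, -0.06 ]), 'wrist_torque': array([0.03 , 0.036, 0.012]), 'gripper_force': np.float64(0.0), 'gripper_width': np.float64(1.001)}
scene 375.3540681436786 259.5158525120297 192.60106363817096 [1.341 0.117 0.893] [[-0.118, 0.993, -0.013], [0.651, 0.068, -0.756], [-0.75, -0.098, -0.654]]
top 361.8491279157959 255.97593697537326 194.1544750869755 [0.314 0.02  1.306] [[-0.031, -1.0, 0.001], [-0.977, 0.031, -0.21], [0.21, -0.007, -0.978]]
```

View pics/scene0.png

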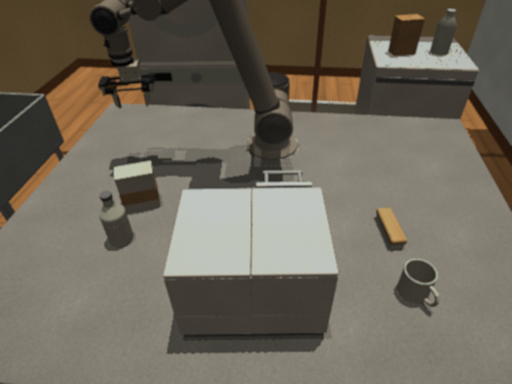

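View pics/top0.png

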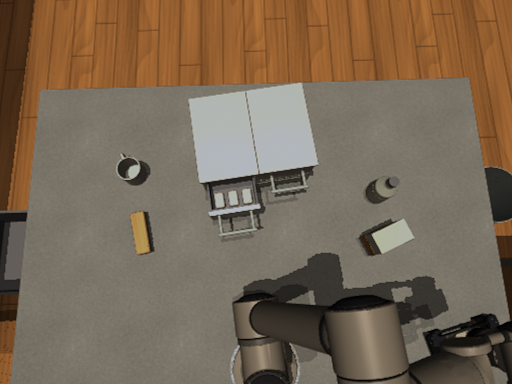

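The top view shows the chest ahead of the robot. The open drawer_a is on the left, with its handle near (238,232), and the shut drawer_b is on the right, with its handle near (289,188). The bystanders are well to the sides.

```bash
python3 - <<'E'
import cv2,pickle,numpy as np
a=cv2.imread("pics/top0.png")[75:245,180:330]
cv2.imwrite("pics/c.png",cv2.resize(a,None,fx=3.5,fy=3.5,interpolation=cv2.INTER_CUBIC))
s=pickle.load(open("pics/top0.pkl","rb"));D=s["depth"]
v,u=np.mgrid[0:384,0:512];C=np.stack([(u-s["cx"])/s["fx"]*D,(v-s["cy"])/s["fy"]*D,D],-1)
W=(C-s["t"])@s["R"];ok=D>0;np.save("pics/W.npy",W)
m=ok&(abs(W[...,2]-.265)<.008)&(W[...,0]>.35)&(abs(W[...,1])<.35)&(u<330)
P=W[m];print(len(P),P[:,2].mean());rc=cv2.minAreaRect(P[:,:2].astype(np.float32));print(rc,cv2.boxPoints(rc))
for lo,hi in((.18,.21),):
    m=ok&(W[...,2]>lo)&(W[...,2]<hi)&(W[...,0]>.25)&(W[...,0]<.6)&(u>200)&(u<315)&(v>160)
    for q in np.argwhere(m)[::6]:print(q[::-1],W[tuple(q)].round(3),end=';')
E
```

```text
9946 0.26489401078229885
((0.7356604337692261, 0.020576268434524536), (0.27654483914375305, 0.36105766892433167), 7.313864707946777) [[ 0.5755309   0.18203354]
 [ 0.62149525 -0.17608646]
 [ 0.89579    -0.140881  ]
 [ 0.8498256   0.21723899]]
[302 178] [ 0.599 -0.135  0.199];[302 179] [ 0.596 -0.135  0.198];[271 180] [ 0.595 -0.037  0.201];[253 181] [0.594 0.02  0.2  ];[304 181] [ 0.589 -0.141  0.202];[273 182] [ 0.589 -0.043  0.198];[206 183] [0.593 0.168 0.197];[303 183] [ 0.583 -0.137  0.199];[206 184] [0.589 0.168 0.202];[303 184] [ 0.58  -0.137  0.198];[253 185] [0.581 0.02  0.201];[303 185] [ 0.577 -0.137  0.198];[208 186] [0.585 0.163 0.188];[295 186] [ 0.575 -0.112  0.196];[301 186] [ 0.573 -0.13   0.201];[307 186] [ 0.572 -0.149  0.202];[272 187] [ 0.573 -0.039  0.201];[292 187] [ 0.571 -0.102  0.2  ];[298 187] [ 0.57  -0.121  0.203];[304 187] [ 0.569 -0.139  0.202];[253 188] [0.573 0.02  0.195];[283 188] [ 0.569 -0.074  0.197];[289 188] [ 0.567 -0.092  0.203];[295 188] [ 0.568 -0.111  0.198];[301 188] [ 0.567 -0.13   0.199];[207 189] [0.573 0.165 0.199];[274 189] [ 0.566 -0.
[... 3074 characters left out ...]
74 0.194];[243 230] [0.441 0.055 0.2  ];[249 230] [0.439 0.037 0.205];[255 230] [0.44  0.018 0.198];[231 231] [0.439 0.092 0.197];[237 231] [0.438 0.073 0.201];[243 231] [0.437 0.055 0.202];[249 231] [0.437 0.037 0.201];[219 232] [0.437 0.129 0.199];[226 232] [0.436 0.107 0.197];[232 232] [0.436 0.089 0.198];[238 232] [0.435 0.07  0.2  ];[244 232] [0.435 0.052 0.197];[220 233] [0.433 0.125 0.201];[226 233] [0.433 0.107 0.2  ];[232 233] [0.432 0.089 0.201];[238 233] [0.432 0.07  0.2  ];[219 234] [0.431 0.129 0.197];[225 234] [0.43  0.11  0.202];[231 234] [0.429 0.092 0.201];[218 235] [0.428 0.132 0.201];[224 235] [0.427 0.113 0.199];[218 236] [0.425 0.132 0.192];[257 293] [0.253 0.018 0.204];
```

View pics/c.png

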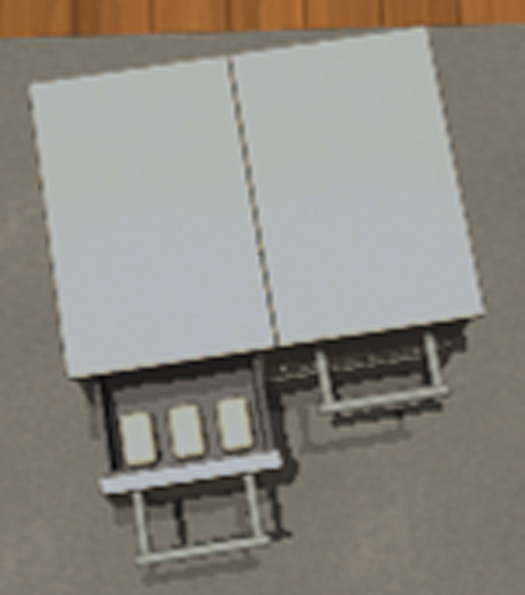

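```bash
cat >h.py <<'E'
from station import r
import numpy as np
from scipy.spatial.transform import Rotation as Ro
Y=np.radians(7.31);X=np.array([np.cos(Y),np.sin(Y),0]);YC=np.array([-np.sin(Y),np.cos(Y),0]);Z=np.array([0,0,1.])
def orient(tilt,yaw=0):
    a=np.radians(tilt);y=np.cos(a)*X+np.sin(a)*Z;z=np.sin(a)*X-np.cos(a)*Z
    return Ro.from_rotvec([0,0,np.radians(yaw)])*Ro.from_matrix(np.c_[np.cross(y,z),y,z])
def rows(*targets):  # (grasp point, tilt, yaw)
    o=r.get_obs();R0=Ro.from_rotvec(o["eef_rot"]);p=o["ee_pos"]
    print("t",round(float(o["t"]),2),"grasp",(p-.008*R0.apply([0,0,1])).round(4),"F",o["ft_force"].round(1))
    for g,tilt,yaw in targets:
        R=orient(tilt,yaw);d=R0.inv().apply(np.array(g)+.008*R.apply([0,0,1])-p)
        print(d.round(3).tolist(),(R0.inv()*R).as_rotvec().round(3).tolist())
HA=np.array([.436,.074,.195]);HB=np.array([.5654,-.0925,.195])
def back(h,tilt,s):return h-s*orient(tilt).apply([0,0,1])
E
python3 -c "
from h import *
rows(([.25,-.36,.34],0,-50),([.40,-.15,.34],0,-20),(HA+[0,0,.11],15,0),(HA+[0,0,.11],35,0))"
```

```text
t 0.1 grasp [ 0.1318 -0.5079  0.2451] F [-0.3  0.2 -0.7]
[0.152, -0.114, -0.095] [-0.001, -0.001, -0.572]
[0.349, -0.279, -0.094] [-0.001, -0.001, -1.096]
[0.443, -0.487, -0.059] [-0.215, 0.188, -1.436]
[0.445, -0.486, -0.061] [-0.5, 0.439, -1.396]
```

Units first: shifts go in shares of 0.6 m and turns go in shares of pi rad. So -0.487 m is -0.8117, -0.486 m is -0.81, -0.57 rad is -0.1814.

```bash
echo '{"segments":[[0.25, -0.1917, -0.1583, 0, 0, -0.1814], [0.25, -0.1917, -0.1583, 0, 0, -0.1814], [0.25, -0.1917, -0.1583, 0, 0, -0.1814], [0.5833, -0.4667, -0.1583, 0, 0, -0.3501], [0.5833, -0.4667, -0.1583, 0, 0, -0.3501], [0.5833, -0.4667, -0.1583, 0, 0, -0.3501], [0.5833, -0.4667, -0.1583, 0, 0, -0.3501], [0.7383, -0.8117, -0.1, -0.0684, 0.0598, -0.4571], [0.7383, -0.8117, -0.1, -0.0684, 0.0598, -0.4571], [0.7417, -0.81, -0.1017, -0.1592, 0.1397, -0.4444], [0.7417, -0.81, -0.1017, -0.1592, 0.1397, -0.4444], [0.7417, -0.81, -0.1017, -0.1592, 0.1397, -0.4444]]}' | python3 shift.py 0.45 30; python3 - <<'E'
from h import *
print(r.get_obs()["qpos"].round(2))
rows((HA+[0,0,.11],35,0))
E
```

```text
t: 1.6
ee_pos: [0.4378, 0.0771, 0.2967]
eef_rot: [1.76, 2.008, 0.632]
ft_force: [-0.9, -0.4, -0.5]
gripper_width: 0.448
gripper_force: 0.0
[-0.09 -0.16  2.08  0.21  0.63 -0.35]
t 1.6 grasp [0.4332 0.0764 0.3033] F [-0.9 -0.4 -0.5]
[-0.003, 0.003, -0.0] [-0.001, -0.003, 0.003]
```

```bash
cat >w.py <<'E'
import sys,pickle,cv2
from h import *
s=r.snapshot("wrist");pickle.dump(s,open(f"pics/{sys.argv[1]}.pkl","wb"));cv2.imwrite(f"pics/{sys.argv[1]}.png",cv2.cvtColor(s["image"],cv2.COLOR_RGB2BGR))
R,t,K=s["R"],s["t"],(s["fx"],s["fy"],s["cx"],s["cy"])
for n,p in dict(HA=HA,HB=HB).items():
    c=R@p+t;print(n,K[0]*c[0]/c[2]+K[2],K[1]*c[1]/c[2]+K[3],"depth",c[2])
E
python3 w.py w1
```

```text
HA 192.18742772165044 205.2572903265775 depth 0.23774422736650408
HB 280.3430586034529 326.6055312856321 depth 0.34221792764314873
```

View pics/w1.png

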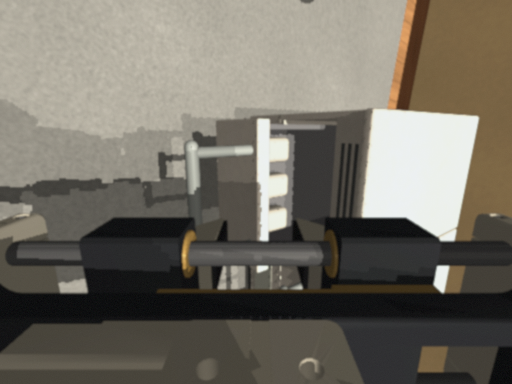

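The wrist view shows drawer_a's bar at column ~193 around row 160–205. The position measured from the top view predicts column 192, row 205, so the two views agree. I'll approach along the tool axis.

```bash
python3 -c "
from h import *
rows((back(HA,35,.09),35,0),(HA,35,0))"
```

```text
t 1.65 grasp [0.434  0.076  0.3038] F [-0.8 -0.2 -0.7]
[-0.002, -0.061, 0.0] [-0.001, -0.002, 0.003]
[-0.002, -0.061, 0.09] [-0.001, -0.002, 0.003]
```

To row units: 0.09 m is 0.15, -0.061 m is -0.1017.

```bash
echo '{"segments":[[-0.0033, -0.1017, 0, 0, 0, 0], [-0.0033, -0.1017, 0, 0, 0, 0], [-0.0033, -0.1017, 0.075, 0, 0, 0], [-0.0033, -0.1017, 0.15, 0, 0, 0], [-0.0033, -0.1017, 0.15, 0, 0, 0], [-0.0033, -0.1017, 0.15, 0, 0, 0]]}' | python3 shift.py; python3 -c "
from h import *
rows((HA,35,0))"
```

```text
t: 2.4
ee_pos: [0.4437, 0.0709, 0.1925]
eef_rot: [1.762, 2.001, 0.631]
ft_force: [0.1, -0.7, 0.8]
gripper_width: 0.449
gripper_force: 0.0
t 2.4 grasp [0.4391 0.0703 0.1991] F [ 0.1 -0.7  0.8]
[0.004, -0.004, 0.002] [0.001, 0.002, 0.0]
```

To row units: 0.004 m is 0.0067, -0.003 m is -0.005.

```bash
echo '{"segments":[[0.0067, -0.005, 0.0067, 0, 0, 0], [0.0067, -0.005, 0.0067, 0, 0, 0], [0.0067, -0.005, 0.0067, 0, 0, 0], [0.0067, -0.005, 0.0067, 0, 0, 0], [0.0067, -0.005, 0.0067, 0, 0, 0]]}' | python3 shift.py 0 40; python3 -c "
from h import *
rows((HA,35,0),(HA+.109*X,35,0))
print(r.get_obs()['gripper_width']*92)"
```

```text
t: 3.02
ee_pos: [0.4417, 0.0742, 0.1902]
eef_rot: [1.765, 2.008, 0.63]
ft_force: [-1.3, 0.7, 1.4]
gripper_width: 0.118
gripper_force: 40.0
t 3.02 grasp [0.4372 0.0736 0.1968] F [-1.3  0.7  1.4]
[0.0, -0.002, 0.001] [-0.005, -0.003, 0.0]
[0.0, 0.088, 0.063] [-0.005, -0.003, 0.0]
10.812510016082841
```

To row units: 0.074 m is 0.1233, 0.066 m is 0.11.

```bash
echo '{"segments":[[0, 0.0267, 0.0183, 0, 0, 0], [0, 0.055, 0.0383, 0, 0, 0], [0, 0.0817, 0.0567, 0, 0, 0], [0, 0.11, 0.0767, 0, 0, 0], [0, 0.1167, 0.0817, 0, 0, 0], [0, 0.1233, 0.0867, 0, 0, 0], [0, 0.1233, 0.0867, 0, 0, 0]]}' | python3 shift.py; python3 -c "
from h import *
rows((HA+.109*X,35,0))"
```

```text
t: 3.9
ee_pos: [0.5322, 0.0858, 0.1902]
eef_rot: [1.764, 2.007, 0.631]
ft_force: [1.0, 2.0, 5.2]
gripper_width: 0.118
gripper_force: 40.0
t 3.9 grasp [0.5277 0.0852 0.1968] F [1.  2.  5.2]
[0.001, 0.013, 0.011] [-0.003, -0.002, 0.0]
```

To row units: 0.0145 m is 0.0242, 0.01 m is 0.0167.

```bash
echo '{"segments":[[0, 0.0067, 0.005, 0, 0, 0], [0, 0.0133, 0.01, 0, 0, 0], [0, 0.02, 0.0142, 0, 0, 0], [0, 0.0242, 0.0167, 0, 0, 0], [0, 0.0242, 0.0167, 0, 0, 0]]}' | python3 shift.py; python3 -c "
from h import *
rows((HA+.109*X,35,0))"
```

```text
t: 4.53
ee_pos: [0.5481, 0.0878, 0.1902]
eef_rot: [1.765, 2.008, 0.63]
ft_force: [-10.8, -2.8, 14.1]
gripper_width: 0.118
gripper_force: 40.0
t 4.53 grasp [0.5436 0.0872 0.1967] F [-10.8  -2.8  14.1]
[0.001, -0.0, 0.002] [-0.005, -0.002, 0.0]
```

To row units: 0.0025 m is 0.0042, 0.0022 m is 0.0037.

```bash
for i in 1 2; do echo '{"segments":[[0, 0.002, 0.002, 0, 0, 0], [0, 0.0042, 0.0037, 0, 0, 0], [0, 0.0042, 0.0037, 0, 0, 0], [0, 0.0042, 0.0037, 0, 0, 0]]}' | python3 shift.py|sed -n 2,4p; done
```

```text
ee_pos: [0.5486, 0.0882, 0.1895]
eef_rot: [1.766, 2.012, 0.627]
ft_force: [-33.7, -9.9, 30.6]
ee_pos: [0.5498, 0.089, 0.1876]
eef_rot: [1.769, 2.016, 0.624]
ft_force: [-40.1, -9.6, 32.9]
```

```bash
echo '{"segments":[[0, -0.0033, -0.0067, 0, 0, 0], [0, -0.0033, -0.0067, 0, 0, 0]]}' | python3 shift.py|sed -n 2,4p;  echo '{"segments":[[0, 0, 0, 0, 0, 0], [0, 0, 0, 0, 0, 0], [0, 0, 0, 0, 0, 0], [0, 0, 0, 0, 0, 0]]}' | python3 shift.py 0.42; echo '{"segments":[[0, 0, -0.05, 0, 0, 0], [0, 0, -0.1, 0, 0, 0], [0, 0, -0.1667, 0, 0, 0], [0, 0, -0.1667, 0, 0, 0]]}' | python3 shift.py|sed -n 2,4p; python3 - <<'E'
from h import *
import cv2
rows((back(HB,35,.09),35,0),(HB,35,0))
s=r.snapshot("top");cv2.imwrite("pics/t2.png",cv2.resize(cv2.cvtColor(s["image"],cv2.COLOR_RGB2BGR)[75:245,180:330],None,fx=3.5,fy=3.5,interpolation=cv2.INTER_CUBIC))
E
python3 w.py w2
```

```text
ee_pos: [0.5488, 0.0888, 0.188]
eef_rot: [1.77, 2.014, 0.625]
ft_force: [1.0, 2.7, -12.0]
t: 6.28
ee_pos: [0.5521, 0.0883, 0.1914]
eef_rot: [1.764, 2.007, 0.63]
ft_force: [-0.5, 0.3, -0.1]
gripper_width: 0.413
gripper_force: 0.0
ee_pos: [0.4956, 0.0808, 0.2761]
eef_rot: [1.761, 2.004, 0.634]
ft_force: [0.7, -0.1, -0.3]
t 6.78 grasp [0.491  0.0802 0.2826] F [ 0.7 -0.1 -0.3]
[-0.181, -0.008, 0.011] [0.001, -0.002, 0.001]
[-0.181, -0.008, 0.101] [0.001, -0.002, 0.001]
HA 125.21428693334303 221.39339637875344 depth 0.18720773356166548
HB 253.1315500540024 357.76771089230135 depth 0.29163478134247645
```

View pics/w2.png

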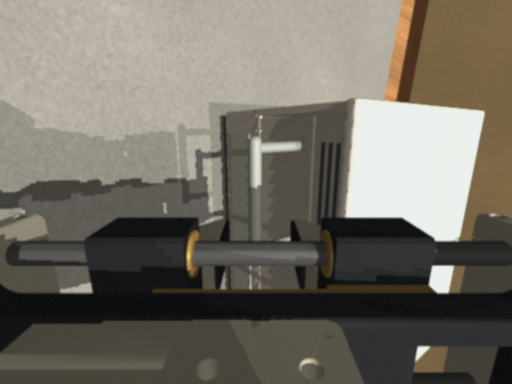

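View pics/t2.png

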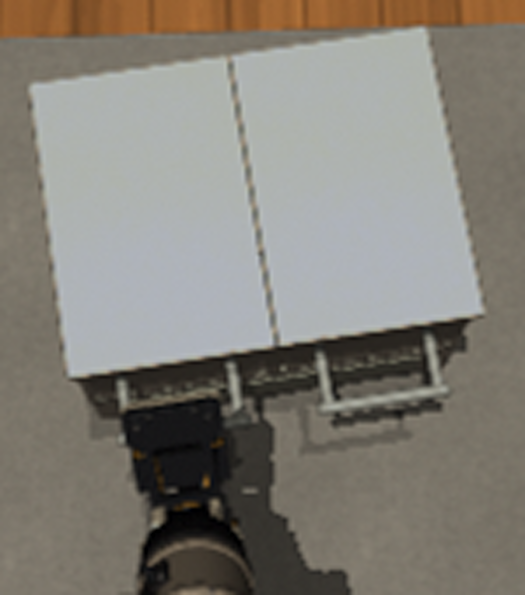

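Drawer_a's bar now sits at column ~255 in the wrist view, in line with the predicted drawer_b bar at 253. The top view shows its front flush with the bay. The push force rose to 34 N at the stop, well above the 10–15 N catch, so drawer_a is home. Next is drawer_b.

To row units: -0.181 m is -0.3017, -0.12 m is -0.2.

```bash
echo '{"segments":[[-0.1, -0.0133, 0.0167, 0, 0, 0], [-0.2, -0.0133, 0.0167, 0, 0, 0], [-0.3017, -0.0133, 0.0167, 0, 0, 0], [-0.3017, -0.0133, 0.0167, 0, 0, 0], [-0.3017, -0.0133, 0.0167, 0, 0, 0]]}' | python3 shift.py|sed -n 2,4p; python3 w.py w3;python3 - <<'E'
from h import *
rows((HB,35,0))
E
```

```text
ee_pos: [0.5172, -0.0987, 0.2581]
eef_rot: [1.77, 2.009, 0.629]
ft_force: [-0.7, 0.8, 0.0]
HA 87.82941455496888 -114.91293878530735 depth 0.13104580162276663
HB 263.7957971877203 203.2614400132176 depth 0.2346242959578423
t 7.55 grasp [ 0.5126 -0.0983  0.265 ] F [-0.4 -0.7  0.2]
[-0.001, 0.004, 0.088] [-0.008, -0.004, -0.0]
```

View pics/w3.png

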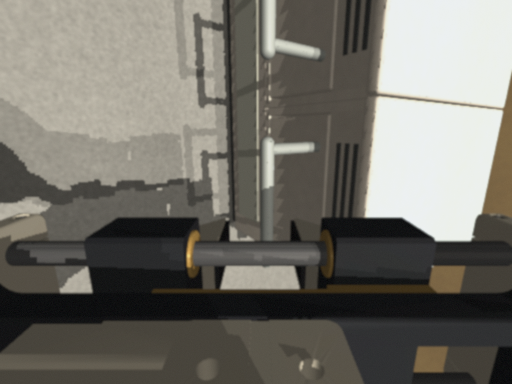

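The view shows both bars in line at column ~268. Drawer_b's bar is 3–4 px (~2 mm) further in than predicted and centred between the fingers, so I'll shift +2 mm and grasp.

To row units: 0.089 m is 0.1483, 0.06 m is 0.1.

```bash
echo '{"segments":[[-0.0017, 0.0083, 0.05, 0, 0, 0], [-0.0017, 0.0083, 0.1, 0, 0, 0], [-0.0017, 0.0083, 0.1483, 0, 0, 0], [-0.0017, 0.0083, 0.1483, 0, 0, 0], [-0.0017, 0.0083, 0.1483, 0, 0, 0]]}' | python3 shift.py|sed -n 2,4p; echo '{"segments":[[0, 0, 0, 0, 0, 0], [0, 0, 0, 0, 0, 0], [0, 0, 0, 0, 0, 0], [0, 0, 0, 0, 0, 0]]}' | python3 shift.py 0 50; python3 -c "
from h import *
rows((HB,35,0),(HB-.11*X,35,0))"
```

```text
ee_pos: [0.5718, -0.091, 0.1899]
eef_rot: [1.763, 2.011, 0.63]
ft_force: [-0.9, 0.4, 0.6]
t: 8.68
ee_pos: [0.5716, -0.0926, 0.1896]
eef_rot: [1.765, 2.009, 0.629]
ft_force: [-6.3, -0.3, 5.0]
gripper_width: 0.117
gripper_force: 50.0
t 8.68 grasp [ 0.5671 -0.0932  0.1961] F [-6.3 -0.3  5. ]
[0.001, -0.002, 0.0] [-0.006, -0.003, 0.0]
[0.001, -0.092, -0.063] [-0.006, -0.003, 0.0]
```

To row units: -0.02 m is -0.0333, -0.014 m is -0.0233.

```bash
echo '{"segments":[[0, -0.0067, -0.0047, 0, 0, 0], [0, -0.0133, -0.0093, 0, 0, 0], [0, -0.02, -0.0142, 0, 0, 0], [0, -0.0333, -0.0233, 0, 0, 0]]}' | python3 shift.py|sed -n 2,4p; python3 -c "
from h import *
rows((HB-.11*X,35,0))"
```

```text
ee_pos: [0.5475, -0.0957, 0.1896]
eef_rot: [1.765, 2.008, 0.629]
ft_force: [1.6, 0.3, 1.2]
t 9.18 grasp [ 0.543  -0.0963  0.1962] F [1.6 0.3 1.2]
[0.001, -0.072, -0.049] [-0.005, -0.003, 0.0]
```

To row units: -0.067 m is -0.1117, -0.063 m is -0.105.

```bash
echo '{"segments":[[0, -0.03, -0.021, 0, 0, 0], [0, -0.06, -0.0417, 0, 0, 0], [0, -0.0867, -0.0607, 0, 0, 0], [0, -0.105, -0.0733, 0, 0, 0], [0, -0.1117, -0.0783, 0, 0, 0], [0, -0.1117, -0.0783, 0, 0, 0]]}' | python3 shift.py|sed -n 2,4p; for i in 1 2; do echo '{"segments":[[0, -0.0033, -0.0023, 0, 0, 0], [0, -0.0058, -0.0041, 0, 0, 0], [0, -0.0058, -0.0041, 0, 0, 0]]}' | python3 shift.py|sed -n 2,4p; done;  python3 -c "
from h import *
rows((HB-.11*X,35,0))"
```

```text
ee_pos: [0.466, -0.1061, 0.1896]
eef_rot: [1.767, 2.009, 0.629]
ft_force: [-1.2, -2.3, -3.9]
ee_pos: [0.4624, -0.1065, 0.1896]
eef_rot: [1.766, 2.009, 0.629]
ft_force: [4.6, -0.8, -11.1]
ee_pos: [0.4614, -0.1069, 0.1908]
eef_rot: [1.766, 2.006, 0.636]
ft_force: [46.1, 6.6, -30.9]
t 10.68 grasp [ 0.4569 -0.1075  0.1973] F [ 46.1   6.6 -30.9]
[0.001, -0.002, 0.002] [-0.002, -0.005, -0.002]
```

Force reached 46 N after 0.111 m of travel, so drawer_b is at its outer stop. I'll relax, release and retreat.

```bash
echo '{"segments":[[0, 0.002, 0.0047, 0, 0, 0], [0, 0.002, 0.0047, 0, 0, 0]]}' | python3 shift.py|sed -n 2,4p; echo '{"segments":[[0, 0, 0, 0, 0, 0], [0, 0, 0, 0, 0, 0], [0, 0, 0, 0, 0, 0], [0, 0, 0, 0, 0, 0]]}' | python3 shift.py 0.42;echo '{"segments":[[0, 0, -0.05, 0, 0, 0], [0, 0, -0.1, 0, 0, 0], [0, 0, -0.15, 0, 0, 0], [0, 0, -0.15, 0, 0, 0]]}' | python3 shift.py; python3 w.py w4; python3 - <<'E'
from h import *
import cv2
s=r.snapshot("top");cv2.imwrite("pics/t4.png",cv2.resize(cv2.cvtColor(s["image"],cv2.COLOR_RGB2BGR)[75:245,180:330],None,fx=3.5,fy=3.5,interpolation=cv2.INTER_CUBIC))
s=__import__("pickle").load(open("pics/w4.pkl","rb"))
for q in(0,.1,.105,.11):
  for y in(0,.04):
    c=s["R"]@(HB+.002*X-q*X+y*YC)+s["t"];print(q,y,s["fx"]*c[0]/c[2]+s["cx"],s["fy"]*c[1]/c[2]+s["cy"])
E
```

```text
ee_pos: [0.4625, -0.1067, 0.1905]
eef_rot: [1.762, 2.006, 0.633]
ft_force: [1.0, 3.3, 8.2]
t: 11.42
ee_pos: [0.4606, -0.1069, 0.1884]
eef_rot: [1.766, 2.009, 0.629]
ft_force: [-0.3, 1.1, -0.2]
gripper_width: 0.416
gripper_force: 0.0
t: 11.92
ee_pos: [0.4099, -0.1145, 0.264]
eef_rot: [1.763, 2.005, 0.628]
ft_force: [-0.2, -1.2, -0.8]
gripper_width: 0.42
gripper_force: 0.0
HA 261.07470769892427 -40.02941847004951 depth 0.19388286165837187
HB 338.48127425567844 184.62186581867053 depth 0.2986497340004878
0 0 339.6404076055436 184.40637148778288
0 0.04 342.4243629541793 148.65741782360124
0.1 0 268.83312056109025 197.57014504790695
0.1 0.04 269.2471261608554 153.94983638461719
0.105 0 264.4420631906496 198.38648595470804
0.105 0.04 264.6710684971248 154.28079193277773
0.11 0 259.94935693758737 199.22172439210692
0.11 0.04 259.98444177023424 154.61974419942317
```

View pics/w4.png

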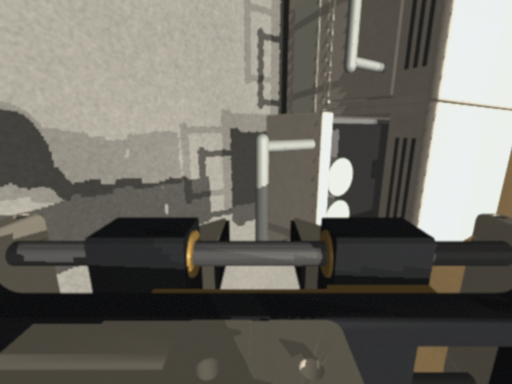

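View pics/t4.png

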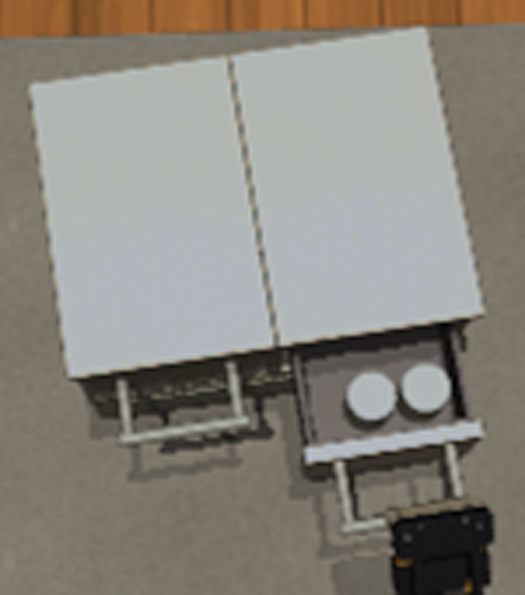

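The bar is at column ~262, consistent with about 0.11 out given the ~+3 px bias seen in the previous view. Because relaxing the grip may have nudged it, I'll hook it once more with open fingers to make sure it's on the stop.

To row units: 0.09 m is 0.15, 0.0844 m is 0.1407.

```bash
echo '{"segments":[[0, 0, 0.05, 0, 0, 0], [0, 0, 0.1, 0, 0, 0], [0, 0, 0.15, 0, 0, 0], [0, -0.0133, 0.1407, 0, 0, 0], [0, -0.02, 0.136, 0, 0, 0], [0, -0.02, 0.136, 0, 0, 0]]}' | python3 shift.py|sed -n 2,4p; for i in 1 2 3; do echo '{"segments":[[0, -0.002, -0.0013, 0, 0, 0], [0, -0.004, -0.0028, 0, 0, 0], [0, -0.004, -0.0028, 0, 0, 0]]}' | python3 shift.py|sed -n 2,4p; done
```

```text
ee_pos: [0.4462, -0.109, 0.1896]
eef_rot: [1.765, 2.007, 0.63]
ft_force: [3.6, 1.4, 0.1]
ee_pos: [0.4449, -0.1102, 0.1912]
eef_rot: [1.762, 2.003, 0.631]
ft_force: [13.7, 2.9, 1.6]
ee_pos: [0.4437, -0.1114, 0.1928]
eef_rot: [1.76, 2.0, 0.633]
ft_force: [23.3, 3.8, 2.3]
ee_pos: [0.4426, -0.1125, 0.1943]
eef_rot: [1.758, 1.996, 0.635]
ft_force: [36.9, 6.7, 1.6]
```

To row units: 0.0125 m is 0.0208, 0.0085 m is 0.0142.

```bash
echo '{"segments":[[0, 0.01, 0.0067, 0, 0, 0], [0, 0.0208, 0.0142, 0, 0, 0], [0, 0.0208, 0.0142, 0, 0, 0]]}' | python3 shift.py|sed -n 2,4p; echo '{"segments":[[0, 0, -0.05, 0, 0, 0], [0, 0, -0.1, 0, 0, 0], [0, 0, -0.1833, 0, 0, 0], [0, 0, -0.2333, 0, 0, 0], [0, 0, -0.2333, 0, 0, 0], [0, 0, -0.2333, 0, 0, 0]]}' | python3 shift.py; python3 - <<'E'
from h import *
import cv2
s=r.snapshot("top");cv2.imwrite("pics/t5.png",cv2.resize(cv2.cvtColor(s["image"],cv2.COLOR_RGB2BGR),None,fx=1.5,fy=1.5,interpolation=cv2.INTER_CUBIC))
E
```

```text
ee_pos: [0.4521, -0.1077, 0.1886]
eef_rot: [1.765, 2.01, 0.629]
ft_force: [0.2, -0.4, 0.5]
t: 15.02
ee_pos: [0.3732, -0.1182, 0.3029]
eef_rot: [1.767, 2.009, 0.629]
ft_force: [1.0, -0.1, -0.4]
gripper_width: 0.417
gripper_force: 0.0
```

View pics/t5.png

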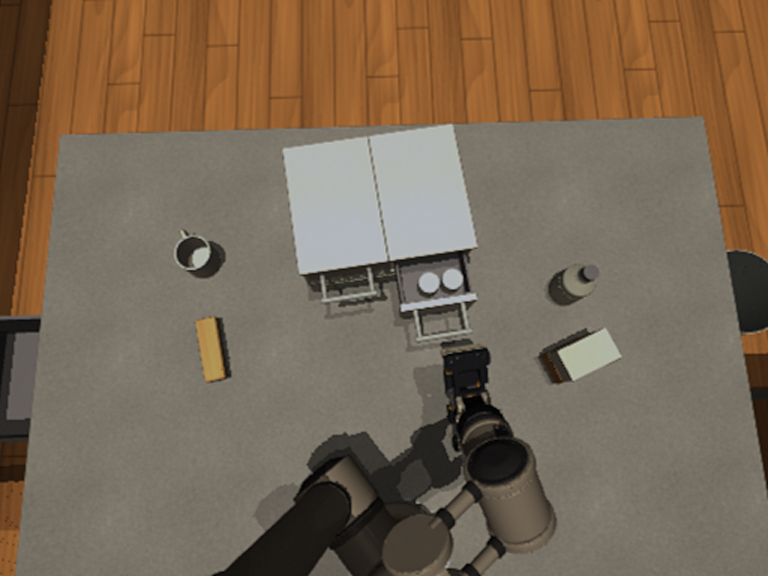

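The top view shows drawer_a shut (bar near (348,297)) and drawer_b fully out (bar near (443,336)). The gripper is clear at (467,365), and all four bystanders are where they started.

```bash
python3 -c "
from station import r
print(r.hand_in())"
```

```text
the job is handed in; nothing more can be done
None
```

I pushed drawer_a home against its stop, then pulled drawer_b out to its outer stop and released it; the bystanders are where they stood, and I handed the job in at about 15 s (no verdict came back).

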